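# Index the drilling fixture and hold the next blank over its nest

### The arm

A 6-joint arm with a two-finger parallel gripper is mounted at the origin on a cart in front of the work surface, level with it; the furniture and walls round the work are solid. World frame = base frame: x ahead of the robot, y to its left, z up, the work surface at z = 0. Lengths are in m, angles in rad, forces in N, time in s.
With the tool pointing down it reaches from about 0.25 to 0.725 m from the base axis. Payload 4 kg.
Tool frame: the origin (TCP) lies midway between the tips of the shut fingers; the grasp point (between the pads) lies 19 mm behind it; z points along the fingers, y is the line along which they close (so a half turn about z gives the same grasp; the last joint's range is limited). The gripper opens to 85 mm and grips with 20 to 120 N. Pads are 22 mm wide; open, the fingers measure 114 mm over their backs; the gripper's body (76 mm by 85 mm) begins 54 mm behind the grasp point. The pads swing forward as they close: fully open they stand 13 mm farther back than shut.
Start: joints at [-1.175, 0.241, 0.005, 1.335, 0, 1.571], TCP at [0.193, -0.461, 0.202] pointing down, gripper open.
Joint ranges: [-2.72, 2.72], [-1.05, 1.87], [-1.09, 1.28], [-1.99, 2.15], [-1.42, 1.44], [-3.14, 3.14]. Speed limits (rad/s): [2.79, 2.79, 3.14, 3.14, 3.14, 3.14].

### API

Orientations are given as a 3x3 rotation matrix whose columns are the frame's x, y, z axes.
In Python, from rig import r gives the robot as it stands. The module is installed in compiled form; this text tells all that it offers. Calls block until the motion is done:
- r.move_ptp(position, orientation): joint-space move of the TCP to a pose.
- r.servo_line(position, attitude=None, rate=0.15, f_stop=None): straight line of the TCP; attitude=None keeps the orientation; rate is the mean speed in m/s. With f_stop (N) it stops when the force on the tool has changed by that much, and returns True; else False.
- r.set_joints(angles): joint-space move.
- r.set_gripper(opening, f_grip=None): finger opening in m; f_grip is the grip in N (None keeps the last); returns when the fingers have stopped.
- r.pause(seconds).
- r.solve_ik(position, orientation): joint angles nearest the present ones, or None.
- r.capture(name): name is "side" or "top" or "wrist"; returns the picture (384x512x3 uint8, red, green, blue); there is no depth.
- r.camera_info(name): a dict with "fovy" (degrees; the focal length in pixels is half the picture's height over the tangent of half this angle, whatever the lens; pixels are square), "cx", "cy" (the principal point, pixels), "distortion" ([k1, k2, p1, p2, k3] as OpenCV has them; the pictures are not rectified), "eye" and "orientation" of the camera in the world. Camera axes: x right, y up, looking along -z (the intrinsics and any distortion apply to the point x, -y, -z); pixel columns grow to the right and rows downward; lengths in m; the calibration is good to about 2 mm. A picture is of the moment at which its call begins: read the wrist's pose just before it. camera_info takes no time and is no camera call; for the wrist camera it gives the pose at the moment of the call.
A pose or a line that the arm cannot do raises r.Unreachable and nothing moves.
- r.sign_off(): hands the job in; it is judged then, once.
Readings, each from a call of its own:
- r.read_t(): time.
- r.read_q(): joint angles.
- r.read_joint_vel(): joint speeds.
- r.read_tau(): joint torques, N m.
- r.read_position(): TCP position.
- r.read_tcp_rot(): TCP orientation.
- r.read_contact_force(): force on the tool from outside, world axes, zero at the start.
- r.read_ft_torque(): the same for the moment, N m.
- r.read_grip_width(): finger opening in m.
- r.read_grip_force(): force on a finger pad.
Only numpy, scipy, OpenCV 4.12 (cv2) and the standard library are available. Lean on these libraries where they do the work, as an engineer would, in place of code of your own. Each camera call takes 0.05 s, during which the arm holds its last target. There are 200 camera calls.

### The job

Click the round plate of the drilling fixture on by a quarter turn, so that its empty nest comes to the loading station, at the spring plunger with the red mark. Then fetch the freshly sawn blank that lies left of the saw blade and hold it level over the empty nest, lined up with it and about 15 mm above its walls, never letting it touch the fixture, as I want to check the line-up by eye before it goes down. Finish while still holding it there, and on the way do not touch the blade or disturb the wax tin, brush, pencil or wrench.

Things in the scene. Friction and masses are not known exactly. Their poses are not given: they have to be found in the camera images.
- fixture: drilling fixture: fixed green cast base carrying a round aluminium index plate, 254 mm across, its top 42 mm above the table, that turns about the vertical axis through this origin (centre of the base, at the table top, z = 0). Own -x axis points to the loading station. The hub in the middle of the plate reaches 58 mm above the table
- load_mark (a point): red mark on top of the green bracket with the spring plunger, fixed on the base at the loading station: 143 mm from the fixture's axis on its own -x side, 42 mm above the table
- dial_plate (a joint): angle of the index plate, rad, growing anticlockwise seen from above. Starts at 0, the empty nest at the fixture's own +y side; at +1.571 the empty nest is at the loading station (own -x side). A spring detent holds it at each quarter turn: it resists with up to about 3.5 N at a pin, lets go past half way, then draws the plate into the next click
- empty_nest (a point): centre of the one empty nest, level with its wall tops (52 mm above the table); turns with the plate; own x axis along its long side. Black nests, one each quarter turn, 75 mm from the axis, long side across the radius: pocket 48 x 81 mm, walls 10 mm high. At one end of each is a strap clamp with a knob (top at 78 mm), here swung open, 46 mm from the nest's centre; the other three hold blanks
- turning_pin (a point): centre of the top of the dark steel turning pin that stands between the loading station and the empty nest at the start (114 mm above the table); turns with the plate. Four such pins, 12 mm in diameter, stand midway between the nests, 108 mm from the fixture's axis; grip or push a pin in its upper 30 mm, above the clamp knobs beside it
- blank: loose sawn pine blank, a plain brown block 42 x 75 x 20 mm (its own x, y, z), about 40 g, lying flat on the table left of the saw blade, between it and the rip fence. Origin: centre of its underside; long side along its own y axis
- saw_blade: the saw's red-toothed blade, fixed, upright in the x-z plane at y = 0.157, standing 74 mm out of the table between x = 0.61 and x = 0.85; the rip fence (80 mm high) runs parallel to it, its near face at y = 0.40
- wax_tin: bystander: round green wax tin, 71 mm across, 36 mm high, on the saw table left of the blade, near the blank; origin at the centre of its underside
- bench_brush: bystander: wooden bench brush, 36 x 270 x 42 mm, long along its own y, right of the fixture; origin at the centre of its underside
- pencil: bystander: flat carpenter's pencil, 14 x 164 x 8 mm, lying in front of the saw blade; origin at the centre of its underside
- arbor_wrench: bystander: dark flat wrench, 48 x 231 x 6 mm, at the right front; origin at the centre of its underside

How it is judged:
On the way:
1. the plate is clicked on by a quarter turn, the empty nest at rest at the loading station (value of joint dial_plate between 1.501 and 1.641 rad and velocity of joint dial_plate between -0.1 and 0.1 rad/s), for 0.2 s.
At the end, for the whole second after the job is handed in: the plate stands at 1.571 rad (within 0.07) and the blank hangs still in the fingers, touching nothing else, its underside 5 to 28 mm above the nest's walls, centred on the empty nest within 6 mm, its long side along the nest's within 0.08 rad and level within 0.09 rad (value of joint dial_plate between 1.501 and 1.641 rad and contact force between blank and the fingers above 0.5 N and contact force between blank and fixture below 0.1 N and z of blank in the frame of empty_nest between 0.005 and 0.028 m and horizontal distance between blank and empty_nest below 0.006 m and angle between the y axis of blank and the x axis of empty_nest, either way round below 0.08 rad and angle between blank's own z axis and vertical below 0.09 rad and linear speed of blank below 0.02 m/s); the arm keeps its last pose, push and grip.
It fails at once if the blank touches the fixture (contact force between blank and fixture above 0.5 N).
It fails at once if the saw blade is touched (contact force between saw_blade and anything else above 0.5 N).
It fails at once if the wax tin, brush, pencil or wrench is moved by more than 15 mm (distance of any of wax_tin, bench_brush, pencil, arbor_wrench from where it was at the start of the episode above 0.015 m).
It also fails if it takes over 67 s, if anything falls off the work surface, if the arm or the gripper's body presses on something with over 40 N, if the wrist force passes 120 N, or if a joint passes its speed limit or range.

## Working session

There is one attempt and no reset: what is moved stays moved. The work goes in short steps, each a Python script; the robot and the scene stay as the last script left them, time stands still between calls to the robot, and variables do not carry over. Pictures are saved under pics/ and viewed, at most 10 in all, crops included, and the job is handed in when it is done.

```bash
mkdir -p pics
python3 - <<'E'
from rig import r
import cv2
for n in ("top","side"):
    print(n,r.camera_info(n)); cv2.imwrite(f"pics/{n}0.png",r.capture(n)[:,:,::-1])
print(r.camera_info("wrist"),r.read_t())
E
```

```text
top {'fovy': 50.92657765601473, 'cx': 256.9024917399008, 'cy': 191.66926980540103, 'distortion': array([-0.02401436,  0.        ,  0.        ,  0.        ,  0.        ]), 'eye': array([ 0.39244964, -0.05442344,  1.05574238]), 'orientation': array([[-1.50601839e-02,  9.92771985e-01, -1.19067113e-01],
       [-9.99886586e-01, -1.49439686e-02,  1.86888289e-03],
       [ 7.60393641e-05,  1.19081755e-01,  9.92884449e-01]])}
side {'fovy': 52.66839863454153, 'cx': 257.24882045391246, 'cy': 185.12052600029415, 'distortion': array([-0.02944387,  0.        ,  0.        ,  0.        ,  0.        ]), 'eye': array([-0.10880739,  0.86331783,  0.55518829]), 'orientation': array([[-0.81634765,  0.27115135, -0.50995438],
       [-0.57704698, -0.34567836,  0.73994814],
       [ 0.02435774,  0.89832256,  0.43866079]])}
{'fovy': 71.60709914997341, 'cx': 254.19302474802475, 'cy': 190.47936323695467, 'distortion': array([-0.00994462,  0.        ,  0.        ,  0.        ,  0.        ]), 'eye': array([ 0.26230523, -0.43069146,  0.37394007]), 'orientation': array([[ 0.38505765,  0.88066188,  0.27598054],
       [-0.92289104,  0.36797362,  0.1134352 ],
       [-0.00165551, -0.29837906,  0.95444602]])} 0.1
```

View pics/top0.png

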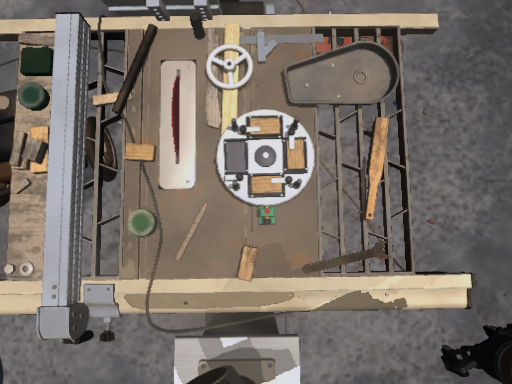

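View pics/side0.png

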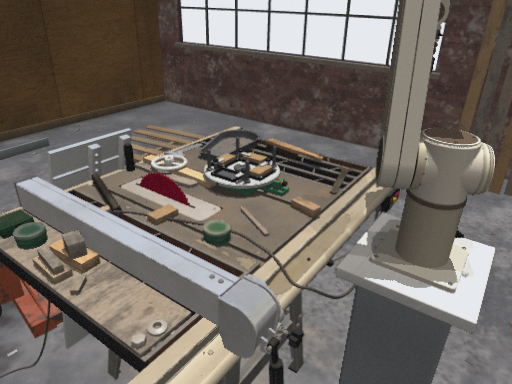

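Top view: fixture centre is near (265,156), the red mark near (266,214), the empty nest near (235,157), the blank near (140,152) and the tin at (142,222). Zooming in on the details.

Run:
```python
import cv2,numpy as np
t=cv2.imread("pics/top0.png");s=cv2.imread("pics/side0.png")
cv2.imwrite("pics/c1.png",cv2.resize(t[85:235,120:320],None,fx=4,fy=4,interpolation=2))
cv2.imwrite("pics/c2.png",cv2.resize(s[110:250,130:330],None,fx=4,fy=4,interpolation=2))
```

```text
(no output)
```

View pics/c1.png

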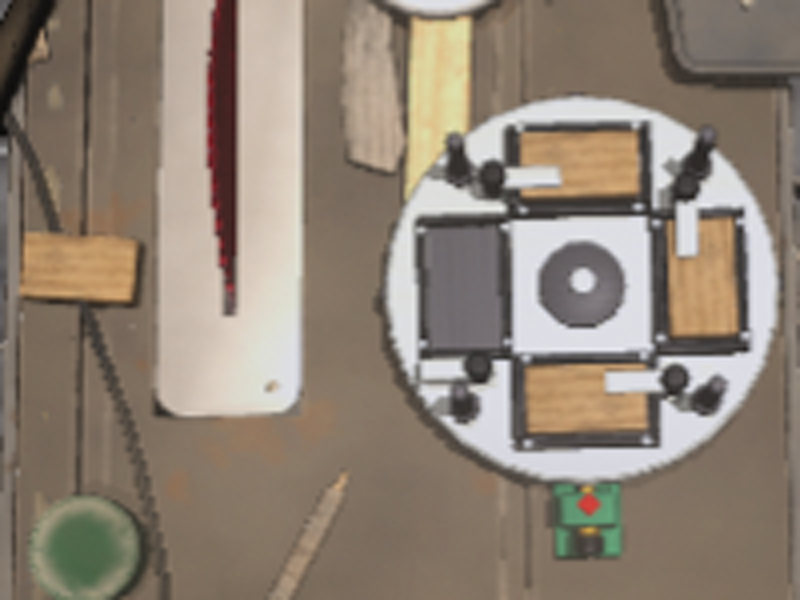

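View pics/c2.png

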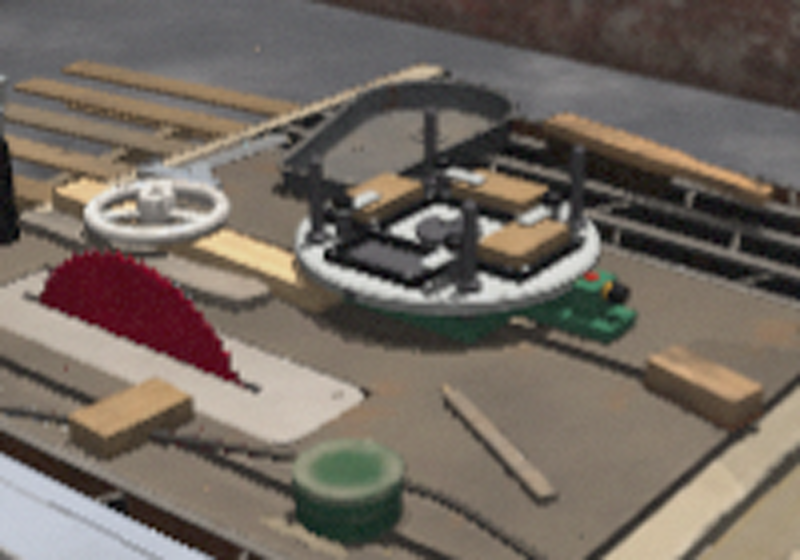

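Crop c1 shows the blank's top at about (22..140, 235..302), the turning pin's top near (462,385) and the red mark at (588,504). The pins stand clear, and the dark arc in c2 is a guard lying behind the fixture. Next I locate everything from the top view.

```bash
cat > h.py <<'E'
from rig import r
import numpy as np, cv2
def ray(info,px,z):
    "pixels -> world points on plane z (z scalar or per point)"
    f=192/np.tan(np.radians(info["fovy"]/2)); K=np.array([[f,0,info["cx"]],[0,f,info["cy"]],[0,0,1.]])
    n=cv2.undistortPoints(np.float64(px).reshape(-1,1,2),K,info["distortion"]).reshape(-1,2)
    d=np.c_[n[:,0],-n[:,1],-np.ones(len(n))]@np.asarray(info["orientation"]).T
    e=info["eye"]; return e+d*((z-e[2])/d[:,2])[:,None]
def blobs(m,amin=20):
    c,_=cv2.findContours(m.astype(np.uint8),cv2.RETR_EXTERNAL,cv2.CHAIN_APPROX_NONE)
    return sorted([k for k in c if cv2.contourArea(k)>amin],key=cv2.contourArea,reverse=True)
def hsv(rgb): return cv2.cvtColor(rgb,cv2.COLOR_RGB2HSV)
def down(a):
    "tool down, closing line (tool y) at world angle a"
    y=np.array([np.cos(a),np.sin(a),0]); z=np.array([0,0,-1.]); return np.c_[np.cross(y,z),y,z]
E
python3 - <<'E'
from h import *
i=r.camera_info("top"); im=r.capture("top"); h=hsv(im)
m=np.zeros(im.shape[:2],bool); m[100:215,205:325]=1
w=m&(h[...,1]<40)&(h[...,2]>190)
w=cv2.morphologyEx(w.astype(np.uint8),cv2.MORPH_CLOSE,np.ones((5,5)))
c=cv2.convexHull(blobs(w)[0]); P=ray(i,c+0.0,.042)[:,:2]
A=np.c_[2*P,np.ones(len(P))]; s=np.linalg.lstsq(A,(P**2).sum(1),rcond=None)[0]
print("axis",s[:2],"R",np.sqrt(s[2]+s[0]**2+s[1]**2))
red=m*0; red[200:225,255:280]=1
rm=red.astype(bool)&((h[...,0]<8)|(h[...,0]>172))&(h[...,1]>140)&(h[...,2]>120)
v,u=np.nonzero(rm); pm=ray(i,[[u.mean(),v.mean()]],.042)[0]; print("mark",pm,len(u), "dist",np.hypot(*(pm[:2]-s[:2])),"yaw",np.arctan2(*(s[:2]-pm[:2])[::-1]))
print("pin",ray(i,[[120+462/4,85+385/4]],.114))
b=m*0; b[140:165,120:160]=1
bm=b.astype(bool)&(h[...,0]<22)&(h[...,1]>90)&(h[...,2]>120)
k=blobs(bm)[0]; q=cv2.boxPoints(cv2.minAreaRect(k)); Q=ray(i,q,.02); print("blank",Q.mean(0),np.diff(Q,axis=0)); print(q)
print("tin",ray(i,[[120+86/4,85+548/4]],.036))
q0=r.read_q()
for p,a in [((.4,0,.25),0),((.4,.0,.25),np.pi/2),((.4,.0,.25),-np.pi/2),((.4,.0,.25),np.pi)]: print(a,r.solve_ik(p,down(a)))
E
```

```text
axis [ 0.59676124 -0.08711312] R 0.1155049921715828
mark [ 0.46580003 -0.08070093  0.042     ] 15 dist 0.1311181021244257 yaw -0.048923392992816346
pin [[ 0.53090586 -0.00606689  0.114     ]]
blank [0.63292425 0.25158142 0.02      ] [[-0.00125152 -0.07405681  0.        ]
 [-0.05091817 -0.00086327  0.        ]
 [ 0.00119346  0.07361392  0.        ]]
[[125. 140.]
 [153. 140.]
 [153. 159.]
 [125. 159.]]
tin [[0.44186256 0.23672221 0.036     ]]
0 [ 0.          0.02357844 -0.12302964  1.42418825  0.          1.57079633]
1.5707963267948966 [ 0.          0.02357844 -0.12302964  1.42418825  0.          0.        ]
-1.5707963267948966 [ 0.          0.02357844 -0.12302964  1.42418825  0.         -3.14159265]
3.141592653589793 [ 0.          0.02357844 -0.12302964  1.42418825  0.         -1.57079633]
```

Run:
```python
from h import *
for n,p in (("w1",(.54,.25,.25)),("w2",(.50,-.03,.25))):
    r.move_ptp(p,down(np.pi/2)); r.pause(.3)
    i=r.camera_info("wrist"); im=r.capture("wrist"); np.savez(f"{n}.npz",im=im,**i)
    print(i["eye"],r.read_t()); cv2.imwrite(f"pics/{n}.png",im[:,:,::-1])
```

```text
[0.4634348  0.25068106 0.42315748] 3.2917
[ 0.42359215 -0.02819548  0.42297138] 4.7333
```

View pics/w1.png

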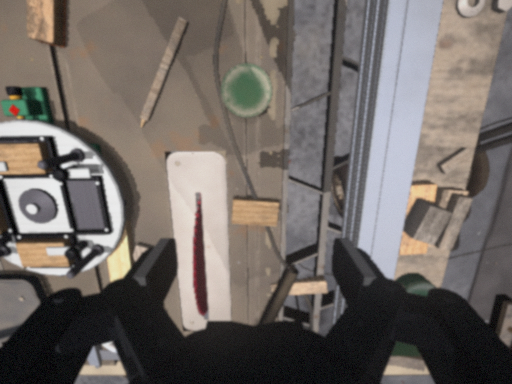

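View pics/w2.png

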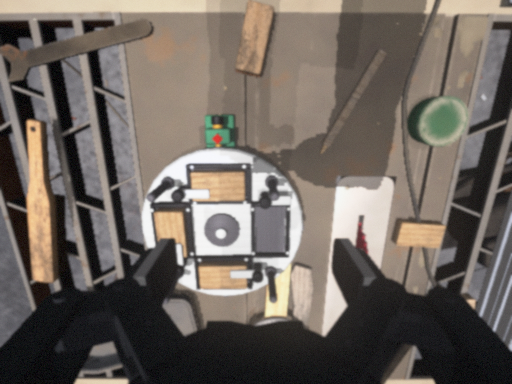

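w2 shows the hub at (222,230), the red mark at (217,141), the empty nest at about (254–290, 206–254) and the pin near (272,182). w1 shows the blank at (256,211), clear of the blade and tin. Now measuring from both wrist views.

Run:
```python
from h import *
def circ(P):
    s=np.linalg.lstsq(np.c_[2*P,np.ones(len(P))],(P**2).sum(1),rcond=None)[0]; return s[:2],np.sqrt(s[2]+s[0]**2+s[1]**2)
for n,pw,mw,bw in (("w2",(140,145,310,300),(205,130,230,150),(390,212,450,255)),("w1",None,(2,98,26,125),(225,190,285,235))):
    d=np.load(n+".npz"); im=d["im"]; h=hsv(im); H,S,V=[h[...,k].astype(int) for k in range(3)]
    def win(w): m=np.zeros(H.shape,bool); m[w[1]:w[3],w[0]:w[2]]=1; return m
    if pw:
        k=blobs(win(pw)&(S<35)&(V>170))[0]; hull=cv2.convexHull(k).reshape(-1,2)
        P=ray(d,hull,.042)[:,:2]; c,R=circ(P)
        for _ in range(3):
            e=abs(np.hypot(*(P-c).T)-R); P2=P[e<.003]; c,R=circ(P2)
        print("axis",c,"R",R,len(P2),cv2.boundingRect(k))
        hb=win((200,208,245,252))&(V<120)&(S<60); k=blobs(hb)[0]; print("hub",ray(d,[cv2.minEnclosingCircle(k)[0]],.058),cv2.minEnclosingCircle(k))
        nb=win((246,196,298,262))&(V<125); k=blobs(nb)[0]; print("nestblob",cv2.boundingRect(k),cv2.minAreaRect(k))
    rm=win(mw)&((H<10)|(H>170))&(S>140)&(V>110); v,u=np.nonzero(rm); m=ray(d,[[u.mean(),v.mean()]],.042)[0]; print(n,"mark",m,len(u))
    if pw: print("dist",np.hypot(*(m[:2]-c)),"yaw",np.arctan2(*(c-m[:2])[::-1]))
    bm=win(bw)&(H<25)&(S>75)&(V>90); k=blobs(bm)[0]; q=cv2.minAreaRect(k); B=cv2.boxPoints(q); Q=ray(d,B,.02)
    print("blank",Q.mean(0),q,"sides",[np.round(x,4) for x in np.diff(Q,axis=0)[:2,:2]])
```

```text
axis [ 0.60660403 -0.07967797] R 0.06087220744480214 9 (192, 201, 62, 54)
hub [[ 0.59802235 -0.06975796  0.058     ]] ((226.5, 229.0), 14.080227851867676)
nestblob (246, 196, 44, 66) ((267.5, 228.5), (65.0, 43.0), 90.0)
w2 mark [ 0.46571298 -0.08086439  0.042     ] 51
dist 0.1408960446777991 yaw 0.008420623786559684
blank [0.6323829  0.25240287 0.02      ] ((420.5, 237.5), (33.0, 51.0), 90.0) sides [array([0.    , 0.0849]), array([0.0618, 0.0135])]
w1 mark [ 0.46520203 -0.0818435   0.042     ] 64
blank [0.6345563  0.25097125 0.02      ] ((254.5778350830078, 216.60328674316406), (47.020633697509766, 34.103946685791016), 4.184916019439697) sides [array([-0.0599,  0.0057]), array([0.0059, 0.0752])]
```

Run:
```python
import cv2,numpy as np
a=cv2.imread("pics/w2.png")[125:300,135:310];b=cv2.imread("pics/w1.png")[180:245,220:295];t=cv2.imread("pics/top0.png")[138:168,118:163]
A=cv2.resize(a,(525,525),interpolation=2);B=cv2.resize(b,(270,234),interpolation=2);T=cv2.resize(t,(270,180),interpolation=0)
o=np.zeros((525,800,3),np.uint8);o[:,:525]=A;o[:234,530:]=B;o[240:420,530:]=T
cv2.imwrite("pics/c3.png",o)
```

```text
(no output)
```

View pics/c3.png

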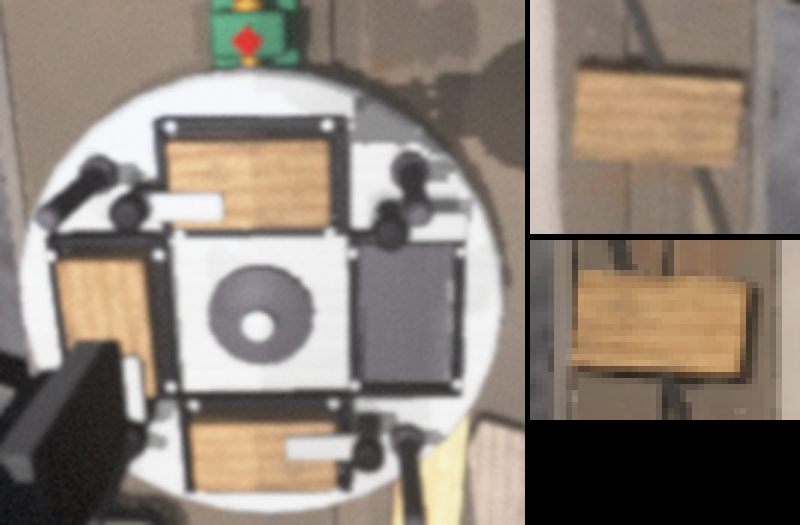

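The c3 crop shows pin tops leaning away from the camera, with the target pin's top at about (416,208), the hub dot at (258,326) and the blank clearly outlined.

Run:
```python
from h import *
A=lambda p:np.array(p)/3+np.array([135,125]); B=lambda p:np.array(p)/3.6+np.array([220,180]); T=lambda p:np.array(p)/6+np.array([118,138])
d=np.load("w2.npz"); w1=np.load("w1.npz"); t=r.camera_info("top")
print("hubdot",ray(d,A([[258,326]]),.058)); print("pin",ray(d,A([[416,208]]),.114))
S=ray(d,A([[360,245],[462,252],[458,388],[355,390]]),.052)[:,:2]; print("empty nest",S.mean(0),S)
h=hsv(d["im"]); m=np.zeros((384,512),np.uint8); m[147:300,138:310]=((h[...,1]<40)&(h[...,2]>150))[147:300,138:310]
for w,(info,mm) in {"w2":(d,m)}.items():
    ks=np.vstack(blobs(mm,15)); P=ray(info,cv2.convexHull(ks)+0.,.042)[:,:2]; s=None
    for _ in range(8):
        s=np.linalg.lstsq(np.c_[2*P,np.ones(len(P))],(P**2).sum(1),rcond=None)[0]; R=np.sqrt(s[2]+s[0]**2+s[1]**2)
        e=abs(np.hypot(*(P-s[:2]).T)-R); P=P[e<max(.002,np.percentile(e,90))]
    print("plate",s[:2],R,len(P))
# blank top-face corners
for n,Q in (("w1",ray(w1,B([[578-530,70],[742-530,80],[736-530,165],[574-530,155]]),.02)),("top",ray(t,T([[572-530,270-240],[750-530,280-240],[745-530,375-240],[570-530,367-240]]),.02))):
    print(n,Q.mean(0),"long angle",[np.arctan2(*(Q[a]-Q[b])[[0,1]]) for a,b in ((0,1),(3,2))],np.linalg.norm(np.diff(Q,axis=0),axis=1))
print("gripping",ray(w1,[[245,90]],.036))
```

```text
hubdot [[ 0.60578626 -0.07831605  0.058     ]]
pin [[ 0.52472602 -0.00438345  0.114     ]]
empty nest [ 0.6057372  -0.00192912] [[ 0.56436405 -0.02693688]
 [ 0.56801893  0.02381035]
 [ 0.64465731  0.02480718]
 [ 0.64590851 -0.02939711]]
plate [ 0.60543951 -0.07951795] 0.12683782971417273 32
w1 [0.62724741 0.25235213 0.02      ] long angle [np.float64(-3.0759157463793434), np.float64(-3.073258817606202)] [0.0733306  0.04154745 0.07454002]
top [0.6266278  0.25002965 0.02      ] long angle [np.float64(0.07376054545122752), np.float64(0.06236938576569509)] [0.07867158 0.04233664 0.07688299]
gripping [[0.44047577 0.23800693 0.036     ]]
```

Run:
```python
from h import *
C=np.array([.6055,-.0795]); yaw=.01
p=lambda a,z:np.r_[C+.108*np.array([np.cos(a+yaw),np.sin(a+yaw)]),z]
a0=np.radians(135); R=down(np.pi/2)
r.move_ptp(p(a0,.18),R); print(r.servo_line(p(a0,.09),f_stop=8))
r.set_gripper(0.0,20); print("w",r.read_grip_width(),r.read_grip_force(),r.read_contact_force())
for k in range(1,11):
    r.servo_line(p(a0+k*np.pi/20,.09),rate=.06)
    print(k,np.round(r.read_contact_force(),1),round(r.read_grip_width(),4))
r.set_gripper(.06); r.servo_line(p(a0+np.pi/2,.2)); r.set_gripper(.085)
r.move_ptp((.50,-.03,.25),R); r.pause(.2)
i=r.camera_info("wrist"); im=r.capture("wrist"); np.savez("w3.npz",im=im,**i)
cv2.imwrite("pics/w3.png",cv2.resize(im[125:300,135:310],None,fx=3,fy=3,interpolation=cv2.INTER_CUBIC)[:,:,::-1]); print(r.read_t())
```

```text
False
w 0.0001008503635981251 0.0 [-0.4511506  -0.04270707 -0.31264767]
1 [-0.2 -1.7  0.7] -0.0002
2 [0.5 1.  0.2] 0.0001
3 [-0.7  0.4 -0.5] 0.0003
4 [ 0.1 -0.7 -0.5] -0.0002
5 [ 0.2  1.  -0.5] -0.0
6 [ 0.1 -0.4 -0.4] -0.0003
7 [ 0.5 -0.2  0.4] -0.0
8 [-0.3  0.8 -0.3] 0.0
9 [-1.1 -0.  -0.5] 0.0002
10 [ 0.4 -0.6  0.3] 0.0003
13.725
```

View pics/w3.png

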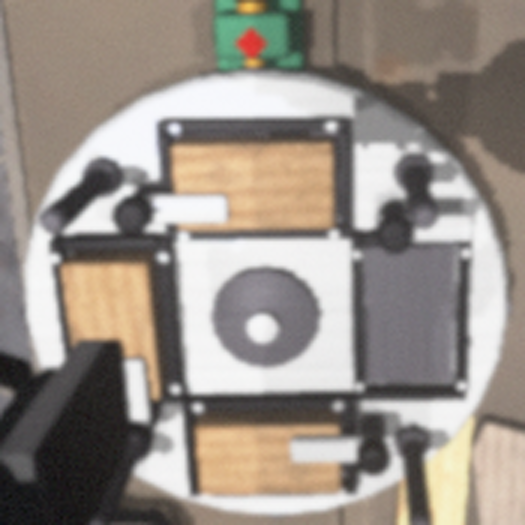

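The gripper closed to 0 with no force, so it missed the pin and the plate is unmoved. I'll return to the pin and check from outside.

Run:
```python
from h import *
C=np.array([.6055,-.0795]); yaw=.01
p=lambda a,z:np.r_[C+.108*np.array([np.cos(a+yaw),np.sin(a+yaw)]),z]
P=p(np.radians(135),.15); print(P)
d=np.load("w3.npz"); A=lambda p:np.array(p)/3+np.array([135,125])
print("base",ray(d,A([[413,172]]),.045),"top",ray(d,A([[425,212]]),.114))
r.move_ptp(P,down(np.pi/2)); r.servo_line(P-[0,0,.06],f_stop=8); print(r.read_position(),r.read_tcp_rot().round(2).tolist(),r.read_grip_width())
s=r.capture("side"); t=r.capture("top")
a=cv2.resize(s[90:240,170:320],(400,400),interpolation=2); b=cv2.resize(t[110:220,195:305],(400,400),interpolation=2)
cv2.imwrite("pics/c4.png",np.hstack([a,b])[:,:,::-1])
```

```text
[ 0.52837262 -0.00389995  0.15      ]
base [[ 0.52799408 -0.00308811  0.045     ]] top [[ 0.52576587 -0.00278654  0.114     ]]
[ 0.52963444 -0.00428592  0.09188612] [[-1.0, 0.0, 0.0], [0.0, 1.0, -0.0], [-0.0, -0.0, -1.0]] 0.08507942010944813
```

View pics/c4.png

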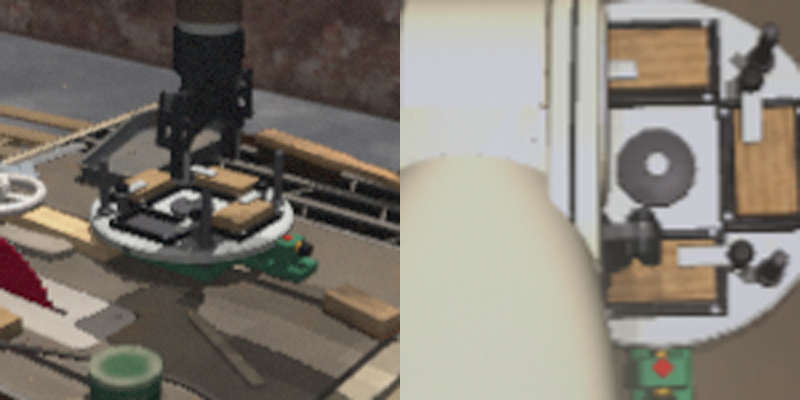

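```bash
cat >> h.py <<'E'
def proj(info,X):
    f=192/np.tan(np.radians(info["fovy"]/2)); K=np.array([[f,0,info["cx"]],[0,f,info["cy"]],[0,0,1.]])
    c=(np.atleast_2d(X)-info["eye"])@np.asarray(info["orientation"])*[1,-1,-1]
    return cv2.projectPoints(c.reshape(-1,1,3),np.zeros(3),np.zeros(3),K,np.asarray(info["distortion"]))[0].reshape(-1,2)
E
python3 - <<'E'
from h import *
i=r.camera_info("side"); X=[[.529,-.004+s,z] for z in (.092,.105,.150) for s in(-.05,0,.05)]+[[.529,-.004,.114],[.529,-.004,.042]]
print(((proj(i,X)-[170,90])*400/150).round(0).tolist())
E
```

```text
[[230.0, 190.0], [205.0, 204.0], [178.0, 218.0], [231.0, 180.0], [205.0, 193.0], [178.0, 207.0], [232.0, 143.0], [206.0, 155.0], [178.0, 168.0], [205.0, 186.0], [204.0, 243.0]]
```

The pin top is seen where I expected it, but the fingertips look about 30 mm higher than commanded. I'll probe the pin top with shut fingers to settle it.

Run:
```python
from h import *
P=np.array([.5283,-.0039,.15])
r.servo_line(P); r.set_gripper(0.0)
print(r.servo_line(P-[0,0,.07],rate=.03,f_stop=4),r.read_position(),r.read_contact_force(),r.read_t())
```

```text
True [ 0.52851853 -0.00374065  0.08426806] [-0.04328926  0.19456588  3.90527329] 18.1583
```

Run:
```python
from h import *
P=np.array([.5283,-.0039,.12])
r.servo_line(P); r.set_gripper(0.06)
print(r.servo_line(P-[0,0,.056],rate=.05,f_stop=4),r.read_position(),r.read_contact_force())
r.set_gripper(0,20); print(r.read_grip_width(),r.read_grip_force(),r.read_contact_force(),r.read_t())
```

```text
False [ 0.52869337 -0.00391907  0.06439901] [-0.00515093 -0.31517186  0.05155647]
0.011098316291424652 20.4285251442343 [-0.62464869 -0.04841524  0.75746891] 20.9167
```

The pin is gripped: 11 mm wide, with 20 N on the pad. The real tips sit about 30 mm above the reported TCP, so I'll allow for that. Now turning the plate.

Run:
```python
from h import *
C=np.array([.6055,-.0795]); yaw=.01; R=down(np.pi/2)
p=lambda a,z:np.r_[C+.108*np.array([np.cos(a+yaw),np.sin(a+yaw)]),z]
a0=np.radians(135)
for k in range(1,11):
    r.servo_line(p(a0+k*np.pi/20,.0644),rate=.08)
    print(k,np.round(r.read_contact_force(),1),round(r.read_grip_width(),4))
r.set_gripper(.05); r.pause(.3); r.servo_line(p(a0+np.pi/2,.17)); r.set_gripper(.085)
r.move_ptp((.50,-.03,.25),R); r.pause(.2)
i=r.camera_info("wrist"); im=r.capture("wrist"); np.savez("w4.npz",im=im,**i)
h=hsv(im); H,S,V=[h[...,k] for k in range(3)]
# wood pixels and pocket colour near the front nest
B=lambda q:np.mean(im[int(q[1])-4:int(q[1])+5,int(q[0])-4:int(q[0])+5].reshape(-1,3),0).round()
for n,off in (("front",(-.075,0)),("left",(0,.075)),("back",(.075,0))):
    q=proj(i,np.r_[C+off,.055])[0]; print(n,q.round(),B(q))
cv2.imwrite("pics/w4.png",cv2.resize(im[125:300,135:310],None,fx=3,fy=3,interpolation=cv2.INTER_CUBIC)[:,:,::-1]); print(r.read_t())
```

```text
1 [ 1.6  2.7 -2. ] 0.0107
2 [-1.9  5.7  0.6] 0.0107
3 [-4.3  4.7  3.2] 0.0109
4 [-5.3  3.9  4.3] 0.0106
5 [-4.3  0.4  2.5] 0.0109
6 [-3.7 -2.5  0.6] 0.0109
7 [-1.9 -3.8 -1.6] 0.0103
8 [ 0.5 -2.7 -4.2] 0.0106
9 [ 1.5 -1.  -5.2] 0.0108
10 [ 0.2  2.  -5.9] 0.0109
front [220. 186.] [138. 133. 142.]
left [271. 234.] [217. 181. 143.]
back [224. 276.] [217. 177. 135.]
27.4583
```

View pics/w4.png

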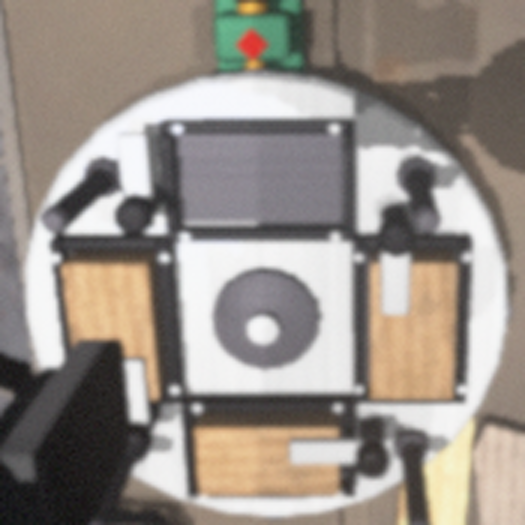

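The empty nest (inner corners about (180,135)–(345,225)) is now at the red mark, and the plate has clicked. Now fetching the blank.

Run:
```python
from h import *
d=np.load("w4.npz"); A=lambda p:np.array(p)/3+np.array([135,125])
S=ray(d,A([[176,129],[334,128],[335,236],[183,238]]),.052)[:,:2]; print("nest",S.mean(0),S.round(4).tolist())
h=hsv(d["im"]); m=np.zeros((384,512),np.uint8); w=(slice(147,300),slice(138,310)); m[w]=((h[...,1]<40)&(h[...,2]>150))[w]
P=ray(d,cv2.convexHull(np.vstack(blobs(m,15)))+0.,.042)[:,:2]
for _ in range(8):
    s=np.linalg.lstsq(np.c_[2*P,np.ones(len(P))],(P**2).sum(1),rcond=None)[0]; Rr=np.sqrt(s[2]+s[0]**2+s[1]**2)
    e=abs(np.hypot(*(P-s[:2]).T)-Rr); P=P[e<max(.002,np.percentile(e,90))]
print("plate",s[:2],Rr)
v,u=np.nonzero((((h[...,0]<10)|(h[...,0]>170))&(h[...,1]>140)&(h[...,2]>110))[130:150,205:235]); print("mark",ray(d,[[u.mean()+205,v.mean()+130]],.042))
b=np.array([.627,.251]); R=down(-.067)
print(r.solve_ik(np.r_[b,.15],R),r.solve_ik(np.r_[b,-.03],R))
r.move_ptp(np.r_[b,.12],R); r.set_gripper(.065); print(r.read_position())
print(r.servo_line(np.r_[b,-.030],rate=.08,f_stop=6),r.read_position(),r.read_contact_force())
r.set_gripper(.0,30); print(r.read_grip_width(),r.read_grip_force(),r.read_contact_force(),r.read_position(),r.read_t())
```

```text
nest [ 0.53114682 -0.07905655] [[0.504, -0.1163], [0.5038, -0.0416], [0.558, -0.0417], [0.5588, -0.1167]]
plate [ 0.60562961 -0.07930341] 0.12682179772336868
mark [[ 0.46537121 -0.08063741  0.042     ]]
[0.38078133 0.62344236 0.45792559 1.40527956 0.         2.01857766] [0.38078133 0.75151526 0.20514424 1.02442532 0.         2.01857766]
[0.62715192 0.25071414 0.12034226]
False [ 0.62742704  0.25114444 -0.02941336] [-0.0894263  -0.08624976 -0.78687281]
0.041122440882361055 32.236472368240356 [0.64381802 0.03524999 2.02241634] [ 0.62744055  0.25116408 -0.02944441] 31.9583
```

```bash
cat > chk.py <<'E'
from h import *
def check(b,a,zu,tag):
    "compare blank outline: expected bbox vs seen brown blob, wrist and side"
    c,s=np.cos(a),np.sin(a); R=np.array([[c,-s],[s,c]])
    X=np.array([np.r_[b+R@[sx*.021,sy*.0375],zu+z] for sx in(-1,1) for sy in(-1,1) for z in(0,.02)])
    for n in ("wrist","side"):
        i=r.camera_info(n); im=r.capture(n); cv2.imwrite(f"pics/{tag}{n}.png",im[:,:,::-1]); h=hsv(im)
        q=proj(i,X); lo,hi=q.min(0),q.max(0); print(n,"expected",q.round(1).tolist())
        m=(h[...,0]<25)&(h[...,1]>70)&(h[...,2]>60); w=np.zeros_like(m)
        w[max(0,int(lo[1]-15)):int(hi[1]+15),max(0,int(lo[0]-15)):int(hi[0]+15)]=1
        for k in blobs(m&w,60)[:2]: print("  seen bbox",cv2.boundingRect(k),"quad",cv2.approxPolyDP(cv2.convexHull(k),2,True).reshape(-1,2).tolist())
E
python3 - <<'E'
from chk import *
b=np.array([.627,.251]); z0=-.0294
r.servo_line(np.r_[b,.17],rate=.15); r.pause(.1)
print(r.read_grip_width(),r.read_grip_force(),r.read_contact_force(),r.read_position())
n=np.array([.5307,-.0795]); a=.005
r.move_ptp(np.r_[n,.17],down(a)); r.pause(.3); p=r.read_position(); print(p,r.read_grip_width(),r.read_t())
check(n,a,.17-z0,"k1")
E
```

```text
0.04149410679599757 31.96517050266266 [-0.50699503  0.31453088 -1.00812772] [0.6263783  0.25077562 0.16869962]
[ 0.53106865 -0.07871548  0.16982969] 0.040983256346582675 35.1417
wrist expected [[222.1, 294.8], [218.1, 318.2], [217.3, 182.9], [211.9, 194.0], [287.2, 294.9], [291.3, 318.3], [292.3, 183.0], [297.9, 194.1]]
  seen bbox (212, 185, 100, 134) quad [[293, 192], [311, 226], [311, 238], [291, 316], [218, 317], [212, 196], [218, 187], [261, 185]]
  seen bbox (196, 172, 14, 13) quad [[208, 173], [208, 180], [199, 184], [196, 182], [196, 173]]
side expected [[274.1, 124.6], [274.4, 118.3], [260.3, 130.4], [260.5, 123.9], [262.9, 122.0], [263.0, 115.8], [248.8, 127.7], [248.9, 121.2]]
  seen bbox (250, 112, 16, 18) quad [[264, 115], [264, 128], [250, 127], [250, 122], [259, 112]]
  seen bbox (266, 138, 23, 7) quad [[288, 144], [271, 144], [266, 140], [271, 138]]
```

The blank's outline matches its expected place in the fingers to about 1 mm. Lowering it over the nest.

Run:
```python
from chk import *
n=np.array([.5307,-.0795]); a=.005; z=.0376
print(r.servo_line(np.r_[n,z],rate=.06,f_stop=5)); r.pause(.4)
ps=np.array([r.read_position() for _ in range(5)]); print(ps.mean(0),r.read_grip_width(),r.read_grip_force(),r.read_contact_force(),r.read_t())
print(r.read_tcp_rot().round(3).tolist()); check(n,a,.067,"k2")
i=r.camera_info("wrist"); f=proj(i,[[.5307+s*.024,-.0795+t*.0405,.052] for s in(-1,1) for t in(-1,1)]); print("pocket corners expected",f.round(1).tolist())
i=r.camera_info("side"); im=hsv(r.capture("side"))
```

```text
False
[ 0.53072097 -0.07951402  0.03763166] 0.04121951378227465 31.965572834014893 [ 0.28594076  0.09845265 -0.11538552] 38.0
[[-0.005, 1.0, 0.0], [1.0, 0.005, -0.0], [-0.0, 0.0, -1.0]]
wrist expected [[222.7, 293.7], [218.8, 316.9], [217.9, 181.5], [212.5, 192.4], [287.8, 293.6], [292.0, 316.9], [292.8, 181.5], [298.5, 192.4]]
  seen bbox (211, 183, 87, 136) quad [[289, 184], [297, 195], [292, 314], [279, 318], [219, 315], [212, 193], [217, 185]]
side expected [[272.3, 164.1], [272.6, 158.3], [259.1, 171.5], [259.3, 165.6], [261.6, 161.0], [261.8, 155.3], [248.2, 168.2], [248.3, 162.3]]
  seen bbox (249, 154, 17, 18) quad [[265, 157], [263, 169], [258, 171], [249, 168], [249, 163], [257, 154]]
pocket corners expected [[220.7, 282.9], [216.3, 170.1], [289.1, 283.1], [294.9, 170.4]]
```

```bash
python3 -c "
from rig import r
print(r.sign_off(), r.read_t())"
```

```text
the job is handed in; nothing more can be done
the job is handed in; nothing more can be done
```

The plate has clicked on a quarter turn, the blank is held level and lined up about 15 mm above the empty nest, and the job was handed in at about 38 s; the verdict was not shown.

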